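# Fire the spring marker on the instrument tag in the marking jig

## Robot

A 6-joint arm with a two-finger parallel gripper is mounted at the origin on the work surface. World frame = base frame: x ahead of the robot, y to its left, z up, the work surface at z = 0. Lengths are in m, angles in rad, forces in N, time in s.
With the tool pointing down it reaches from about 0.275 to 0.825 m from the base axis. Payload 4.9 kg.
Tool frame: the origin (TCP) lies midway between the tips of the shut fingers; the grasp point (between the pads) lies 19 mm behind it; z points along the fingers, y is the direction in which the jaws open and shut (so a half turn about z gives the same grasp; the last joint's range is limited). The gripper opens to 85 mm and grips with 20 to 120 N. Pads are 22 mm wide; open, the fingers measure 114 mm over their backs; the gripper's body (76 mm by 85 mm) begins 54 mm behind the grasp point. The pads swing forward as they close: fully open they stand 13 mm farther back than shut.
Start: joints at [1.036, 0.326, -0.193, 1.052, 0, 1.437], TCP at [0.215, 0.506, 0.231] pointing down, gripper open.
Joint ranges: [-2.65, 2.65], [-0.97, 1.79], [-1.3, 1.35], [-1.93, 2.1], [-1.47, 1.37], [-3.14, 3.14]. Speed limits (rad/s): [2.57, 2.57, 3.14, 3.14, 3.14, 3.14].

## Interface

Orientations are given as a unit quaternion [w, x, y, z].
In Python, from workcell import ctrl gives the robot as it stands.
- The arm moves only by the tool play_rows, never from a script. Its argument "increments" is a list of rows, each a list of 3 entries, a list of its own where there are three numbers: the opening in per cent of the stroke, from 0 (shut) to 100 (fully open), then the shift along the tool's x, y, z in m, then the turn, a rotation vector about the tool's x, y, z in degrees. In form: [[hand, [tx, ty, tz], [rx, ry, rz]], ...]. A call has 1 to 8 rows; each row is the pose to reach, as a shift and turn from the pose commanded when the call began, along the tool's axes at that moment; what a row does not reach only later rows make up. A row lasts 1/12 s, in which the tool goes at most 41.7 mm and 7.16 degrees, less where a joint would pass 70% of its speed; a pose out of reach is approached as far as the arm can. A call with a gripper value outside its range is refused whole. The fingers move at their own pace and stop on an object; "squeeze" is the grip in N (left out, the last holds). Time passes only in rows, so rows that repeat a pose let the fingers close. It gives the time, the measured TCP pose, the force and the opening at its end, in the units of the state.
- ctrl.observe(): the state, without advancing time (a new reading comes with each control period).
- ctrl.read_camera(name): name is "side" or "top"; returns (picture, depth): 480x640x3 uint8, red, green, blue; 480x640 float32, m along the optical axis (not along the pixel's ray), 0 where there is no reading.
- ctrl.calibration(name): a dict with "vertical_fov" (degrees; the focal length in pixels is half the picture's height over the tangent of half this angle, whatever the lens; pixels are square), "cx", "cy" (the principal point, pixels), "R" (3x3) and "t" (3): a world point X has camera coordinates R X + t. Camera axes: x right, y down, z forward; pixel columns grow to the right and rows downward; lengths in m; the calibration is good to about 2 mm. A picture is of the moment at which its call begins. calibration takes no time and is no camera call.
- ctrl.finish_job(): hands the job in, once; it reports no verdict.
The state is a dict: "clock": time; "q": joint angles; "qd": joint speeds; "joint_efforts": joint torques, N m; "eef_pos": TCP position; "tool_rot": TCP orientation; "wrist_force": force on the tool from outside, world axes, zero at the start; "ft_torque": the same for the moment, N m; "finger_gap": finger opening in m.
Only numpy, scipy, OpenCV 4.12 (cv2) and the standard library are available. Lean on these libraries where they do the work, as an engineer would, in place of code of your own. Each camera call takes 0.05 s, during which the arm holds its last target.

## Task

Take the spring marker out of its white stand, put its nose down the guide hole in the blue bridge of the marking jig and press it straight down on the brass tag below until its spring snaps over and the red tell-tale pin stands out of its top. Do not force it: stop pressing as soon as you feel the snap, and keep the push on tag and jig below 20 N. Then put the marker back upright, fully down in its stand, let go, and leave the jar, the bowl and the bottle where they are.

Things in the scene. Friction and masses are not known exactly. Their poses are not given: they have to be found in the camera images.
- marker: loose spring marker, 0.2 to 0.35 kg, upright in the stand at the start. Origin: centre of its collar's underside; z = tool axis, up to the cap. Above the origin: dark collar dia. 36 mm, 0-6 mm; round aluminium grip dia. 27 mm, 6-70 mm (grip at 45 mm); dark cap dia. 30 mm, 70-80 mm; when fired a red pin, dia. 10 mm, shows 5 mm above the cap. Below: steel nose dia. 10 mm. Round: yaw does not matter
- sear (a joint): trip catch inside the marker, which carries the nose and the red pin (m): 0 cocked (start), 0.006 fired. Pressing the nose in, the force rises from 5 to about 12 N over about 5 mm of nose travel; then the catch snaps over by itself to 0.006 and stays (one shot) and the force drops to nearly nothing. Pushing on, after 1 to 2 mm it is springy again for 2 mm (6 to 13 N), then rigid: the force shoots up
- marker_tip (a point): tip of the nose, on the tool's axis: 57 mm below the marker's origin when cocked, 51 mm when fired. Blunt cone: last 6 mm, end flat 4 mm wide
- jig: fixed marking jig: grey base 130 x 130 x 12 mm, two aluminium cheeks at +-50 mm along its y axis, and across them a blue bridge 70 mm (its x) by 116 mm (its y), top face 66 mm and underside 52 mm above the table. Origin: centre of the base's underside on the table
- jig_hole (a point): centre of the guide hole's mouth, level with the top face of the bridge: vertical hole of diameter 14 mm, with a 5 mm wide and 5 mm deep 45 degree lead-in (24 mm across at the top), through the bridge, which is 14 mm thick
- tag: fixed support of the brass tag (disc 48 mm across, 3 mm thick), exactly under the guide hole. Origin: foot of the support on the jig's base, 12 mm above the table; the disc's top is somewhere from 12 to 38 mm above this origin (16 to 42 mm below the top of the bridge), set by hand and different each time: it is not measured and must be felt for
- stand: fixed stand for the marker: grey foot 100 x 100 x 8 mm, white block 64 x 64 mm with its flat top 68 mm above the table. Origin: centre of the foot's underside
- stand_hole (a point): centre of the mouth of the stand's hole, level with the block's top: vertical hole of diameter 16 mm with a 4.5 mm 45 degree lead-in (25 mm across at the top), 60 mm deep, so that the nose hangs free. The marker is fully down when its collar rests on the block's top (marker origin at this point)
- indicator_jar: bystander: glass jar, 56 mm wide, 75 mm high, origin under its base
- bowl: bystander: steel bowl, 100 mm wide, 45 mm high, origin under its base
- rinse_bottle: bystander: bottle with a blue cap, 60 mm wide, 130 mm high, origin under its base
Things that resemble listed ones, but are neither listed nor needed, are in the scene too. Leave any pink look-alike of the marker alone.

How it is judged:
On the way, in this order (a step that is already met when the one before it is completed fails the run):
1. the cocked marker's nose is down the guide hole and its tip touches the tag (horizontal distance between marker_tip and jig_hole below 0.005 m and z of marker_tip in the frame of jig_hole below -0.011 m and contact force between marker and tag above 0.5 N and value of joint sear below 0.0035 m).
2. its spring snaps over there: catch gone over by more than 4.5 mm with the tip still down the hole, marker upright within 6 degrees (horizontal distance between marker_tip and jig_hole below 0.005 m and value of joint sear above 0.0045 m and z of marker_tip in the frame of jig_hole below -0.009 m and angle between marker's own z axis and vertical below 0.105 rad), for 0.02 s.
At the end, for the whole second after the job is handed in: the marker has been fired (catch gone over by more than 4.5 mm, red pin out) and stands at rest in its stand: collar within 3 mm of the block's top, within 5 mm of the hole's centre, upright within 4 degrees, released (value of joint sear above 0.0045 m and horizontal distance between marker and stand_hole below 0.005 m and z of marker in the frame of stand_hole between -0.004 and 0.003 m and angle between marker's own z axis and vertical below 0.07 rad and linear speed of marker below 0.02 m/s); the robot touches nothing.
It fails at once if the marker is pushed against the tag with more than 20 N (contact force between marker and tag above 20 N).
It fails at once if the marker is pushed against the jig with more than 20 N (contact force between marker and jig above 20 N).
It fails at once if the jar, the bowl or the bottle is moved by more than 20 mm (distance of any of indicator_jar, bowl, rinse_bottle from where it was at the start of the episode above 0.02 m).
It also fails if it takes over 61 s, if anything falls off the work surface, if the arm or the gripper's body presses on something with over 40 N, if the wrist force passes 120 N, or if a joint passes its speed limit or range.

## Working session

There is one attempt and no reset: what is moved stays moved. The work goes in short steps, Python scripts to look and compute and a tool call to move; the robot and the scene stay as the last step left them, time stands still between calls to the robot, and variables do not carry over. Pictures are saved under pics/ and viewed, and the job is handed in when it is done.

Besides the shell and the picture viewer there is one more tool, called after ">>>" as name([rows], argument=value, ...), one row to a line, values as JSON. play_rows: Moves the arm, as the interface text tells. Its arguments: {"type":"object","properties":{"increments":{"type":"array"},"squeeze":{"type":"number"}},"required":["increments"]}

```bash
ls; mkdir -p pics; cat > h.py <<'E'
import numpy as np, cv2
from workcell import ctrl
def K(n):
    c=ctrl.calibration(n); f=240/np.tan(np.radians(c["vertical_fov"])/2)
    return f,c["cx"],c["cy"],np.array(c["R"]),np.array(c["t"])
def P(n,u,v,d):
    f,cx,cy,R,t=K(n); return R.T@(np.array([(u-cx)/f*d,(v-cy)/f*d,d])-t)
def onz(n,u,v,z):
    f,cx,cy,R,t=K(n); C=-R.T@t; r=R.T@np.array([(u-cx)/f,(v-cy)/f,1]); return C+r*(z-C[2])/r[2]
def tri(a,b):
    A=[];B=[]
    for n,u,v in (a,b):
        f,cx,cy,R,t=K(n); C=-R.T@t; r=R.T@np.array([(u-cx)/f,(v-cy)/f,1]); r/=np.linalg.norm(r)
        M=np.eye(3)-np.outer(r,r); A.append(M);B.append(M@C)
    return np.linalg.solve(sum(A),sum(B))
def pix(n,X):
    f,cx,cy,R,t=K(n); c=R@np.array(X)+t; return cx+f*c[0]/c[2],cy+f*c[1]/c[2],c[2]
def snap(n,tag):
    im,d=ctrl.read_camera(n); cv2.imwrite(f"pics/{tag}.png",im[:,:,::-1]); np.save(f"{tag}_d.npy",d); return im,d
E
python3 - <<'E'
from h import *
for n in("side","top"):
    snap(n,n+"0"); f,cx,cy,R,t=K(n); print(n,f,cx,cy,R.round(3).tolist(),(-R.T@t).round(3))
print(ctrl.observe())
E
```

```text
pics
side 542.0335949707124 326.5235461729462 231.1951397936694 [[0.826, -0.564, 0.002], [-0.374, -0.549, -0.747], [0.423, 0.616, -0.664]] [ 0.109 -0.738  0.867]
top 538.7772237508287 308.9250679197167 235.97797693829258 [[-0.022, -0.999, 0.025], [-0.99, 0.018, -0.138], [0.137, -0.028, -0.99]] [0.472 0.018 1.189]
{'clock': 0.1, 'q': array([ 1.03578188e+00,  3.26847417e-01, -1.93492862e-01,  1.05201879e+00,
       -3.76883679e-06,  1.43659388e+00]), 'qd': array([-0.0008855 , -0.002175  ,  0.00330136,  0.00079978, -0.0013623 ,
       -0.00123149]), 'joint_efforts': array([ 5.39821795e-04, -4.44240260e+01,  2.63037211e+01,  7.84652395e-03,
       -1.42317840e-04, -2.08940781e-05]), 'eef_pos': array([0.21430931, 0.50595096, 0.23058891]), 'tool_rot': array([-2.54821165e-04,  1.99067158e-01,  9.79985539e-01, -7.38652290e-04]), 'wrist_force': array([-0.35222828,  0.22781325,  0.24460521]), 'ft_torque': array([0.02403019, 0.01513714, 0.03326123]), 'finger_gap': 0.08521965502593624}
```

View pics/side0.png

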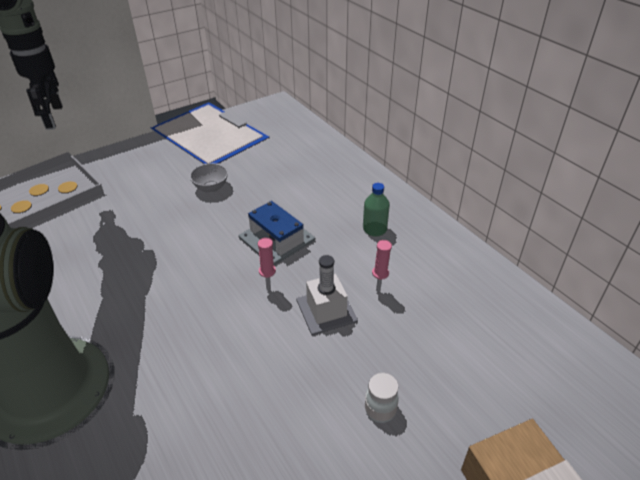

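View pics/top0.png

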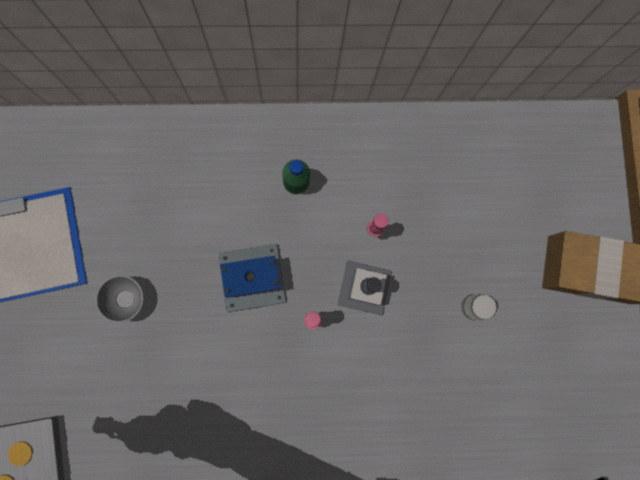

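The real marker (dark cap, aluminium grip) stands in the white block, at side (326,262) and top (372,286). The two pink look-alikes are at side (266,255) and (382,258), top (313,320) and (378,223). The jig hole is at side (275,218) and top (251,276). I'll enlarge these areas.

```bash
python3 - <<'E'
from h import *
s=cv2.imread("pics/side0.png");t=cv2.imread("pics/top0.png")
def c(im,u,v,w,h,k): return cv2.resize(im[v:v+h,u:u+w],None,fx=k,fy=k,interpolation=cv2.INTER_CUBIC)
a=np.hstack([c(s,290,250,80,60,5),c(s,235,190,80,60,5)]);b=np.hstack([c(t,330,255,80,60,5),c(t,210,245,80,60,5)])
cv2.imwrite("pics/crop0.png",np.vstack([a,b]))
E
```

```text
(no output)
```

View pics/crop0.png

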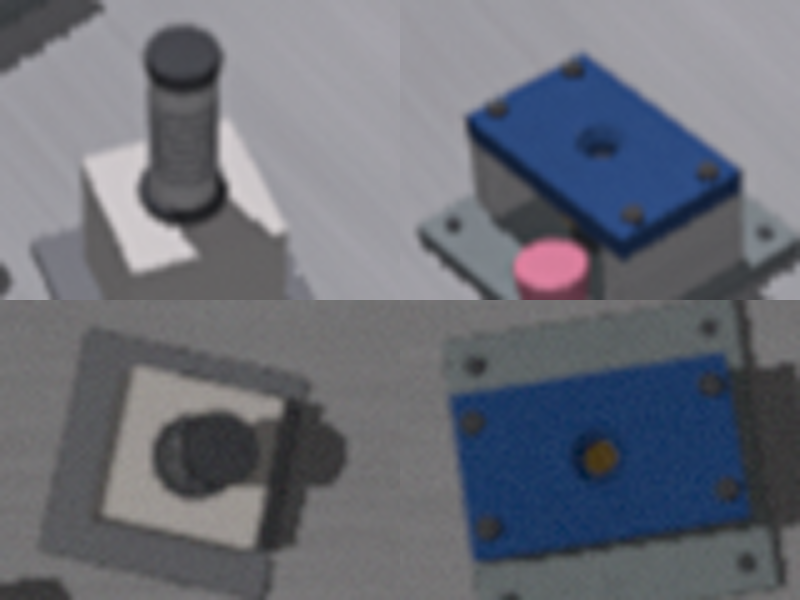

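```bash
python3 - <<'E'
from h import *
def cr(x,y,u,v): return (u+(x+.5)/5-.5, v+(y+.5)/5-.5)
cs=cr(184,55,290,250); ct=cr(222,149,330,255)
print("cap",cs,ct,tri(("side",*cs),("top",*ct)), onz("top",*ct,.148),onz("side",*cs,.148))
hs=cr(203,143,235,190); ht=cr(198.5,157,210,245)
print("hole",tri(("side",*hs),("top",*ht)),onz("top",*ht,.066),onz("side",*hs,.066))
# collar: side, top of ring; corners of white block
for nm,l in dict(top=[(135,366-300),(283,397-300),(257,548-300),(100,518-300)]).items():
    p=np.array([onz("top",*cr(x,y,330,255),.068)for x,y in l]); print(p.round(4),p.mean(0), np.linalg.norm(np.diff(p,axis=0),axis=1))
p=np.array([onz("top",*cr(x-400,y-300,210,245),.066)for x,y in [(450,398),(722,354),(750,517),(477,560)]]); print(p.round(4),p.mean(0),np.linalg.norm(np.diff(p,axis=0),axis=1))
p=np.array([onz("side",*cr(x-400,y,235,190),.066)for x,y in [(585,52),(742,172),(625,245),(468,117)]]); print(p.round(4),p.mean(0),np.linalg.norm(np.diff(p,axis=0),axis=1))
# pink
print("pink",tri(("side",266,242),("top",313,320)),tri(("side",383,245),("top",380,219)))
# depth at items
d=np.load("top0_d.npy"); print(P("top",374,285,d[285,374]),P("top",240,270,d[270,240]),P("top",251,276,d[276,251]),P("top",357,277,d[277,357]))
d=np.load("side0_d.npy"); print(P("side",327,261,d[261,327]))
for n,u,v in(("top",482,306),("top",122,298),("top",296,168)): print(onz(n,u,v,.07))
E
```

```text
cap (326.4, 260.6) (374.0, 284.4) [ 0.52099279 -0.1361758   0.14412767] [ 0.52009559 -0.13521075  0.148     ] [ 0.51954973 -0.13970785  0.148     ]
hole [0.54777946 0.11165023 0.06287608] [0.54653305 0.11189873 0.066     ] [0.54712428 0.1078647  0.066     ]
[[ 0.5591 -0.1118  0.068 ]
 [ 0.5449 -0.1733  0.068 ]
 [ 0.4826 -0.1599  0.068 ]
 [ 0.4963 -0.0952  0.068 ]] [ 0.52071562 -0.13507206  0.068     ] [0.06311133 0.06370677 0.06619894]
[[0.5723 0.1734 0.066 ]
 [0.5885 0.0601 0.066 ]
 [0.5204 0.0494 0.066 ]
 [0.505  0.1622 0.066 ]] [0.54657382 0.11126963 0.066     ] [0.11440123 0.06896927 0.11383911]
[[0.5739 0.1706 0.066 ]
 [0.5888 0.0551 0.066 ]
 [0.5201 0.0426 0.066 ]
 [0.505  0.159  0.066 ]] [0.54693892 0.10682804 0.066     ] [0.11650154 0.06973035 0.11736705]
pink [ 0.45599784 -0.01692911  0.13459664] [ 0.64890096 -0.15352024  0.13139877]
[ 0.51911052 -0.13572426  0.14420141] [0.55960004 0.13138544 0.06324568] [0.54848434 0.11085088 0.03539553] [ 0.53990261 -0.11211568  0.06721019]
[ 0.51970647 -0.1414767   0.14830503]
[ 0.47441225 -0.36987175  0.07      ]
[0.50646321 0.37163286 0.07      ]
[0.7745217  0.01075631 0.07      ]
```

>>> play_rows([
  [100,[-0.02,-0.018,0],[0,0,-3]],
  [100,[-0.05,-0.044,0],[0,0,-6]],
  [100,[-0.08,-0.071,0],[0,0,-9]],
  [100,[-0.11,-0.098,0],[0,0,-12]],
  [100,[-0.14,-0.124,0],[0,0,-15]],
  [100,[-0.17,-0.151,0],[0,0,-18]],
  [100,[-0.2,-0.177,0],[0,0,-21]],
  [100,[-0.23,-0.204,0],[0,0,-23]],
])

```text
clock: 0.77
eef_pos: [0.3469, 0.2271, 0.2312]
tool_rot: [-0.0, -0.002, 1.0, -0.0]
wrist_force: [0.5, 1.0, -0.3]
finger_gap: 0.0854
```

```bash
cat >> h.py <<'E'
from scipy.spatial.transform import Rotation as Ro
def st():
    o=ctrl.observe(); w,x,y,z=o["tool_rot"]; M=Ro.from_quat([x,y,z,w]).as_matrix()
    print("t",round(o["clock"],2),"p",o["eef_pos"].round(4),"gap",round(o["finger_gap"],4),"F",o["wrist_force"].round(2),"\n",M.round(4).tolist(),o["q"].round(3)); return o,M
E
python3 -c "
from h import *
o,M=st(); print(M.T@(np.array([.52,-.137,.19])-o['eef_pos']))"
```

```text
t 0.77 p [0.3469 0.2271 0.2312] gap 0.0854 F [ 0.53  0.98 -0.28] 
 [[-1.0, -0.0035, -0.0], [-0.0035, 1.0, -0.0], [0.0, -0.0, -1.0]] [ 0.401  0.074 -0.514  0.983 -0.     0.398]
[-0.17178445 -0.36470925  0.04118205]
```

>>> play_rows([
  [100,[-0.018,-0.036,0],[0,0,0]],
  [100,[-0.036,-0.072,0],[0,0,0]],
  [100,[-0.054,-0.108,0],[0,0,0]],
  [100,[-0.072,-0.144,0],[0,0,0]],
  [100,[-0.09,-0.18,0],[0,0,0]],
  [100,[-0.108,-0.216,0],[0,0,0]],
  [100,[-0.126,-0.252,0],[0,0,0]],
  [100,[-0.144,-0.288,0],[0,0,0]],
])

```text
clock: 1.43
eef_pos: [0.4912, -0.061, 0.2311]
tool_rot: [-0.0, -0.0, 1.0, 0.0]
wrist_force: [1.0, 0.9, 0.1]
finger_gap: 0.0855
```

>>> play_rows([
  [100,[-0.01,-0.02,0],[0,0,0]],
  [100,[-0.018,-0.045,0],[0,0,0]],
  [100,[-0.022,-0.06,0],[0,0,0]],
  [100,[-0.026,-0.07,0],[0,0,0]],
  [100,[-0.026,-0.07,0],[0,0,0]],
  [100,[-0.026,-0.07,0],[0,0,0]],
])

```text
clock: 1.93
eef_pos: [0.5165, -0.1284, 0.231]
tool_rot: [-0.0, -0.0, 1.0, 0.0]
wrist_force: [-0.6, 0.1, -0.4]
finger_gap: 0.0853
```

```bash
python3 -c "
from h import *
o,M=st(); print(M.T@(np.array([.52,-.137,.094])-o['eef_pos']))
for n in ('side','top'): snap(n,n+'1')
s=cv2.imread('pics/side1.png');t=cv2.imread('pics/top1.png')
k=lambda im,u,v:cv2.resize(im[v:v+120,u:u+80],None,fx=5,fy=5,interpolation=cv2.INTER_CUBIC)
cv2.imwrite('pics/c1.png',np.hstack([k(s,290,180),k(t,330,220)]))
"
```

```text
t 1.93 p [ 0.5165 -0.1284  0.231 ] gap 0.0853 F [-0.59  0.07 -0.42] 
 [[-1.0, -0.0005, -0.0008], [-0.0005, 1.0, 0.001], [0.0008, 0.001, -1.0]] [-3.830e-01  2.940e-01 -2.380e-01  1.039e+00  1.000e-03 -3.830e-01]
[-0.00356342 -0.0087121   0.13699343]
```

View pics/c1.png

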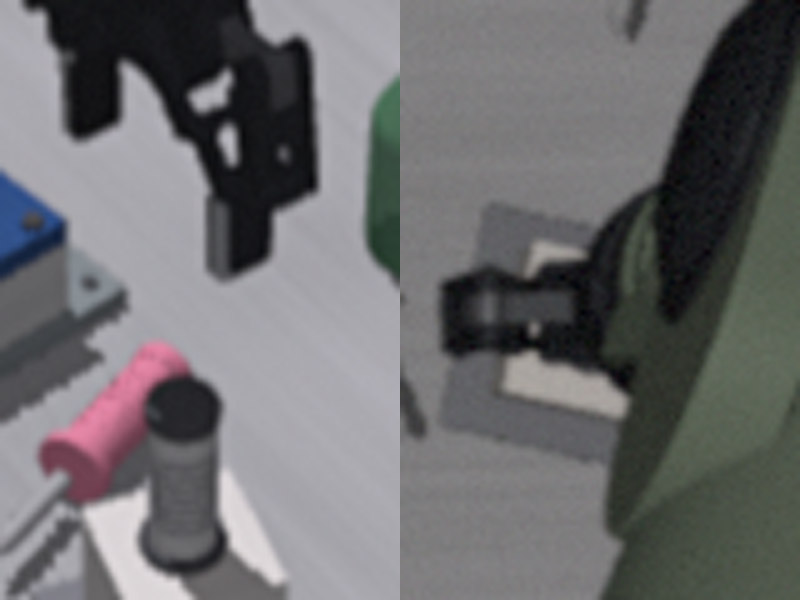

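View pics/side1.png

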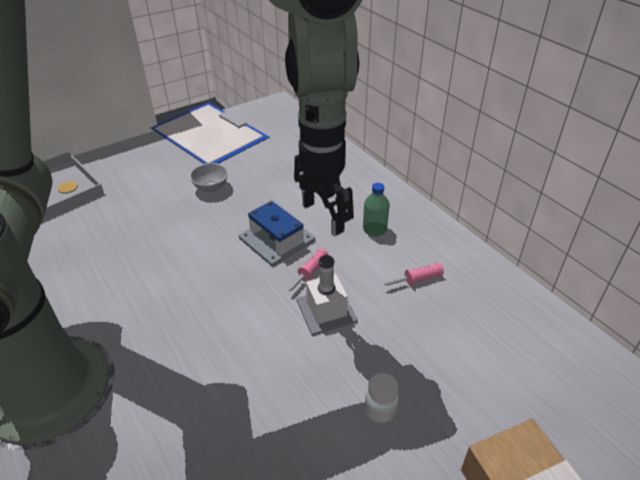

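View pics/top1.png

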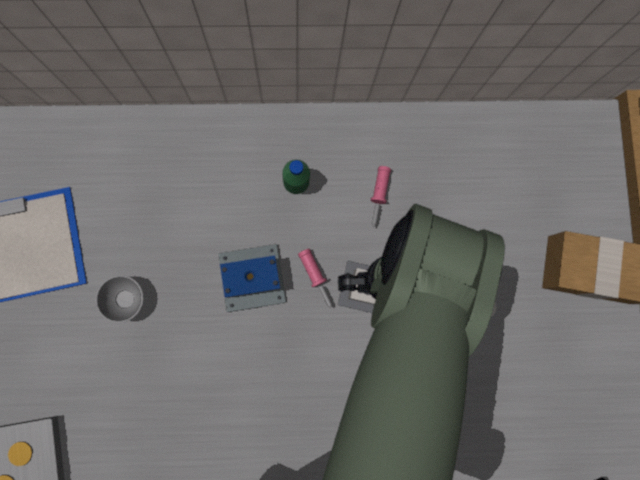

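>>> play_rows([
  [100,[-0.0035,-0.0088,0.01],[0,0,0]],
  [100,[-0.0035,-0.0088,0.03],[0,0,0]],
  [100,[-0.0035,-0.0088,0.05],[0,0,0]],
  [100,[-0.0035,-0.0088,0.06],[0,0,0]],
  [100,[-0.0035,-0.0088,0.06],[0,0,0]],
])

```text
clock: 2.45
eef_pos: [0.5186, -0.1367, 0.1686]
tool_rot: [-0.002, -0.001, 1.0, 0.001]
wrist_force: [-0.5, 0.4, -0.0]
finger_gap: 0.0853
```

```bash
python3 -c "
from h import *
o,M=st(); print(M.T@(np.array([.52,-.137,.094])-o['eef_pos']))
for n in ('side','top'): snap(n,n+'2')
s=cv2.imread('pics/side2.png');t=cv2.imread('pics/top2.png')
k=lambda im,u,v:cv2.resize(im[v:v+120,u:u+80],None,fx=5,fy=5,interpolation=cv2.INTER_CUBIC)
cv2.imwrite('pics/c2.png',np.hstack([k(s,290,200),k(t,330,220)]))
"
```

```text
t 2.45 p [ 0.5186 -0.1367  0.1686] gap 0.0853 F [-0.54  0.38 -0.  ] 
 [[-1.0, -0.0014, -0.0046], [-0.0014, 1.0, 0.0019], [0.0046, 0.0019, -1.0]] [-0.395  0.356 -0.32   0.9   -0.    -0.397]
[-0.00172402 -0.00042235  0.07456395]
```

View pics/c2.png

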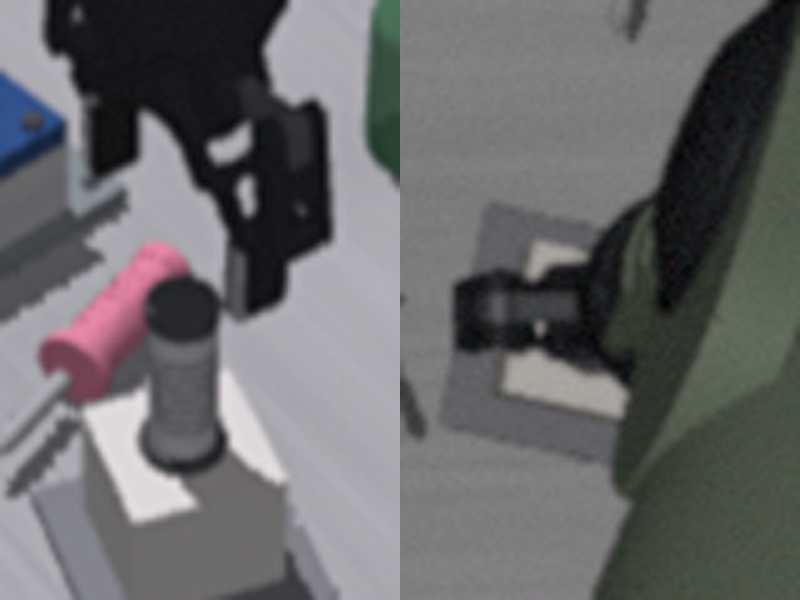

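```bash
python3 -c "
from h import *
for s in(-1,1): print(pix('side',(.5186,-.1367+s*.0427,.1686+.013)),pix('side',(.5186-.011,-.1367+s*.0427,.1686+.013)),pix('side',(.5186+.011,-.1367+s*.0427,.1686+.013)))
print(pix('side',(.5186,-.1367,.148)))
d=np.load('top2_d.npy');print(d[260:290:6,340:365:4].round(3))
"
```

```text
(np.float64(338.4694076678425), np.float64(260.38146868251636), np.float64(0.9726794123871646)) (np.float64(333.44119902164454), np.float64(262.8232391851792), np.float64(0.9680304408216077)) (np.float64(343.44977978456757), np.float64(257.96292828720107), np.float64(0.9773283839527215))
(np.float64(312.38716484700274), np.float64(234.08180066409116), np.float64(1.0253209064499618)) (np.float64(307.4994879480322), np.float64(236.27784592669605), np.float64(1.0206719348844049)) (np.float64(317.23071876449603), np.float64(231.90557996568072), np.float64(1.0299698780155186))
(np.float64(325.0834599961752), np.float64(259.86958890665994), np.float64(1.0213237689417751))
[[1.197 1.2   1.191 1.199 1.197 0.    1.196]
 [1.192 1.192 1.187 1.183 1.187 1.189 1.186]
 [1.195 1.18  1.19  1.185 1.127 0.944 0.933]
 [0.952 0.917 0.899 0.904 0.907 0.907 0.909]
 [0.952 0.921 0.903 0.901 0.956 0.937 0.901]]
```

>>> play_rows([
  [100,[-0.001,0,0.015],[0,0,0]],
  [100,[-0.001,0,0.03],[0,0,0]],
  [100,[-0.001,0,0.045],[0,0,0]],
  [100,[-0.001,0,0.06],[0,0,0]],
  [100,[-0.001,0,0.072],[0,0,0]],
  [100,[-0.001,0,0.0746],[0,0,0]],
  [100,[-0.001,0,0.0746],[0,0,0]],
  [100,[-0.001,0,0.0746],[0,0,0]],
])

```text
clock: 3.22
eef_pos: [0.5223, -0.1381, 0.0978]
tool_rot: [0.001, -0.0, 1.0, -0.0]
wrist_force: [-0.1, -0.1, -0.8]
finger_gap: 0.0854
```

```bash
python3 -c "
from h import *
o,M=st()"
```

```text
t 3.22 p [ 0.5223 -0.1381  0.0978] gap 0.0854 F [-0.05 -0.09 -0.8 ] 
 [[-1.0, -0.0008, 0.0015], [-0.0008, 1.0, -0.0006], [-0.0015, -0.0006, -1.0]] [-0.395  0.435 -0.404  0.73   0.    -0.396]
```

>>> play_rows([
  [100,[0.002,0.0005,0.004],[0,0,0]],
  [70,[0.002,0.0005,0.004],[0,0,0]],
  [50,[0.002,0.0005,0.004],[0,0,0]],
  [40,[0.002,0.0005,0.004],[0,0,0]],
  [40,[0.002,0.0005,0.004],[0,0,0]],
  [40,[0.002,0.0005,0.004],[0,0,0]],
], squeeze=30)

```text
clock: 3.72
eef_pos: [0.5196, -0.1374, 0.0929]
tool_rot: [0.0, -0.0, 1.0, -0.0]
wrist_force: [-0.3, 0.5, -0.4]
finger_gap: 0.0342
```

>>> play_rows([
  [34,[0,0,0],[0,0,0]],
  [30,[0,0,0],[0,0,0]],
  [25,[0,0,0],[0,0,0]],
  [20,[0,0,0],[0,0,0]],
  [20,[0,0,0],[0,0,0]],
  [20,[0,0,0],[0,0,0]],
])

```text
clock: 4.22
eef_pos: [0.5197, -0.1368, 0.0929]
tool_rot: [0.0, -0.001, 1.0, 0.001]
wrist_force: [-0.6, 4.7, 4.0]
finger_gap: 0.0267
```

```bash
python3 -c "
from h import *
o,M=st();print(o['ft_torque'])"
```

```text
t 4.22 p [ 0.5197 -0.1368  0.0929] gap 0.0267 F [-0.57  4.66  3.98] 
 [[-1.0, -0.001, 0.0005], [-0.001, 1.0, 0.0011], [-0.0005, 0.0011, -1.0]] [-0.395  0.437 -0.415  0.718  0.001 -0.396]
[ 0.99332652  0.10097789 -0.00620607]
```

>>> play_rows([
  [15,[0,0,0],[0,0,0]],
  [15,[0,0,0],[0,0,0]],
  [15,[0,0,-0.003],[0,0,0]],
  [15,[0,0,-0.01],[0,0,0]],
  [15,[0,0,-0.022],[0,0,0]],
  [15,[0,0,-0.036],[0,0,0]],
  [15,[0,0,-0.05],[0,0,0]],
  [15,[0,0,-0.065],[0,0,0]],
], squeeze=80)

```text
clock: 4.88
eef_pos: [0.5189, -0.1379, 0.158]
tool_rot: [-0.001, -0.0, 1.0, -0.001]
wrist_force: [0.8, 1.0, -2.6]
finger_gap: 0.0258
```

>>> play_rows([
  [15,[0,0,-0.012],[0,0,0]],
  [15,[0,0,-0.02],[0,0,0]],
  [15,[0,0,-0.025],[0,0,0]],
  [15,[0,0,-0.025],[0,0,0]],
  [15,[0,0,-0.025],[0,0,0]],
])

```text
clock: 5.3
eef_pos: [0.5193, -0.1374, 0.1824]
tool_rot: [-0.0, -0.0, 1.0, -0.0]
wrist_force: [-0.6, 0.5, -3.2]
finger_gap: 0.0255
```

```bash
python3 -c "
from h import *
o,M=st();print(o['ft_torque'])
for n in ('side','top'): snap(n,n+'3')
s=cv2.imread('pics/side3.png');t=cv2.imread('pics/top3.png')
k=lambda im,u,v:cv2.resize(im[v:v+120,u:u+80],None,fx=5,fy=5,interpolation=cv2.INTER_CUBIC)
cv2.imwrite('pics/c3.png',np.hstack([k(s,290,180),k(t,330,220)]))
"
```

```text
t 5.3 p [ 0.5193 -0.1374  0.1824] gap 0.0255 F [-0.6   0.51 -3.2 ] 
 [[-1.0, -0.0005, -0.0005], [-0.0005, 1.0, -0.0002], [0.0005, -0.0002, -1.0]] [-0.396  0.341 -0.303  0.927 -0.    -0.396]
[-0.00605593  0.00662833 -0.00164145]
```

View pics/c3.png

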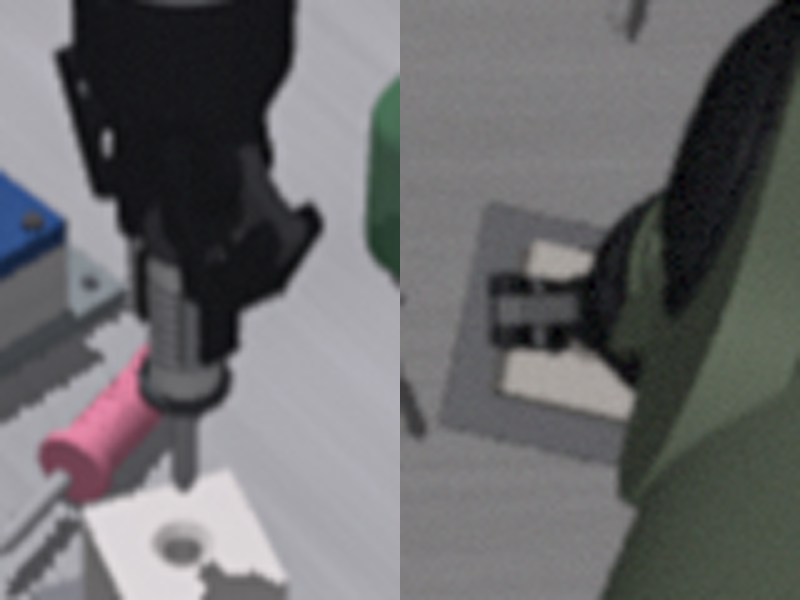

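```bash
python3 -c "
from h import *
k=lambda x,y:(290+(x+.5)/5-.5,180+(y+.5)/5-.5)
print('hole',onz('side',*k(180,543),.068),'tip',onz('side',*k(185,489),.1005),'collar low ctr',onz('side',*k(184,388),.1575))
print('TCP-hole jig', np.array([.5197,-.1374]))
"
```

```text
hole [ 0.52007172 -0.13636811  0.068     ] tip [ 0.52086648 -0.13861021  0.1005    ] collar low ctr [ 0.51921436 -0.14017055  0.1575    ]
TCP-hole jig [ 0.5197 -0.1374]
```

>>> play_rows([
  [15,[-0.002,0.016,0],[0,0,0]],
  [15,[-0.005,0.045,0],[0,0,0]],
  [15,[-0.009,0.08,0],[0,0,0]],
  [15,[-0.013,0.118,0],[0,0,0]],
  [15,[-0.017,0.156,0],[0,0,0]],
  [15,[-0.021,0.194,0],[0,0,0]],
  [15,[-0.025,0.226,0],[0,0,0]],
  [15,[-0.027,0.2474,0],[0,0,0]],
])

```text
clock: 6.07
eef_pos: [0.5459, 0.1132, 0.1818]
tool_rot: [-0.001, -0.002, 1.0, 0.0]
wrist_force: [0.2, -0.4, -2.7]
finger_gap: 0.0253
```

>>> play_rows([
  [15,[0,0,0.01],[0,0,0]],
  [15,[0,0,0.018],[0,0,0]],
  [15,[0,0,0.02],[0,0,0]],
  [15,[0,0,0.02],[0,0,0]],
  [15,[0,0,0.02],[0,0,0]],
])

```text
clock: 6.48
eef_pos: [0.546, 0.109, 0.1622]
tool_rot: [-0.001, 0.001, 1.0, -0.0]
wrist_force: [0.4, 0.2, -2.1]
finger_gap: 0.0254
```

```bash
python3 -c "
from h import *
o,M=st();print(o['ft_torque'])
for n in ('side','top'): snap(n,n+'4')
s=cv2.imread('pics/side4.png');t=cv2.imread('pics/top4.png')
k=lambda im,u,v:cv2.resize(im[v:v+80,u:u+80],None,fx=5,fy=5,interpolation=cv2.INTER_CUBIC)
cv2.imwrite('pics/c4.png',np.hstack([k(s,235,160),k(t,210,235)]))
"
```

```text
t 6.48 p [0.546  0.109  0.1622] gap 0.0254 F [ 0.44  0.17 -2.14] 
 [[-1.0, 0.0011, -0.0013], [0.0011, 1.0, -0.0003], [0.0013, -0.0003, -1.0]] [ 0.065  0.394 -0.278  0.899 -0.     0.066]
[ 0.04870529 -0.04466211  0.0475813 ]
```

View pics/c4.png

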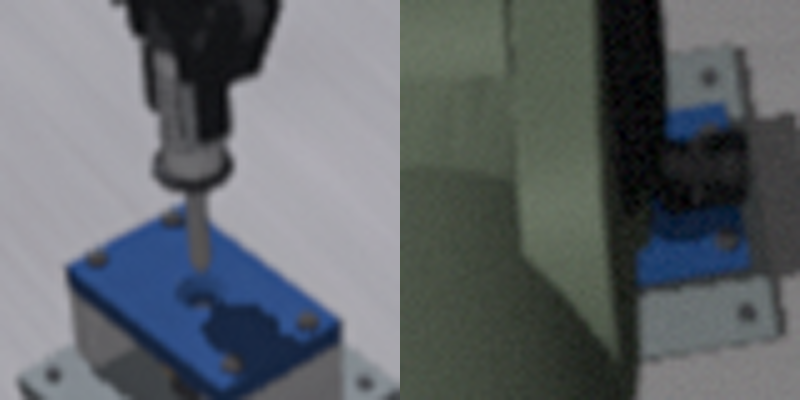

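```bash
python3 -c "
from h import *
k=lambda x,y:(235+(x+.5)/5-.5,160+(y+.5)/5-.5)
print('tip',onz('side',*k(201,270),.0803),'hole',onz('side',*k(200,293.5),.066),'corner-centre',onz('side',275.4,218.4,.066))
print('collar',onz('side',*k(192,165),.137+.003))
"
```

```text
tip [0.54671419 0.10722846 0.0803    ] hole [0.5458124 0.1083295 0.066    ] corner-centre [0.54714462 0.10699629 0.066     ]
collar [0.54661614 0.10760097 0.14      ]
```

>>> play_rows([
  [15,[0,0,0.004],[0,0,0]],
  [15,[0,0,0.008],[0,0,0]],
  [15,[0,0,0.012],[0,0,0]],
  [15,[0,0,0.016],[0,0,0]],
  [15,[0,0,0.018],[0,0,0]],
  [15,[0,0,0.018],[0,0,0]],
])

```text
clock: 7.08
eef_pos: [0.5458, 0.1101, 0.1439]
tool_rot: [-0.001, -0.0, 1.0, -0.0]
wrist_force: [0.6, 0.9, -3.3]
finger_gap: 0.0254
```

```bash
python3 -c "
from h import *
o,M=st();print(o['ft_torque'])"
```

```text
t 7.08 p [0.5458 0.1101 0.1439] gap 0.0254 F [ 0.61  0.9  -3.27] 
 [[-1.0, -0.0006, -0.0014], [-0.0006, 1.0, -0.0001], [0.0014, -0.0001, -1.0]] [ 0.066  0.412 -0.302  0.857  0.     0.066]
[-0.00730229  0.00115707 -0.03032232]
```

>>> play_rows([
  [15,[0,0,0.002],[0,0,0]],
  [15,[0,0,0.004],[0,0,0]],
  [15,[0,0,0.006],[0,0,0]],
  [15,[0,0,0.008],[0,0,0]],
  [15,[0,0,0.009],[0,0,0]],
])

```text
clock: 7.5
eef_pos: [0.5462, 0.1101, 0.1354]
tool_rot: [-0.0, -0.0, 1.0, 0.0]
wrist_force: [-0.7, -0.2, -2.9]
finger_gap: 0.0256
```

>>> play_rows([
  [15,[0,0,0.001],[0,0,0]],
  [15,[0,0,0.002],[0,0,0]],
  [15,[0,0,0.003],[0,0,0]],
  [15,[0,0,0.004],[0,0,0]],
])

```text
clock: 7.83
eef_pos: [0.5464, 0.1101, 0.1316]
tool_rot: [0.0, -0.0, 1.0, 0.0]
wrist_force: [0.4, 0.4, -2.4]
finger_gap: 0.0251
```

>>> play_rows([
  [15,[0,0,0.001],[0,0,0]],
  [15,[0,0,0.002],[0,0,0]],
  [15,[0,0,0.003],[0,0,0]],
])

```text
clock: 8.08
eef_pos: [0.5464, 0.1101, 0.1286]
tool_rot: [0.0, -0.0, 1.0, -0.0]
wrist_force: [0.2, -0.1, -2.8]
finger_gap: 0.0256
```

>>> play_rows([
  [15,[0,0,0.001],[0,0,0]],
  [15,[0,0,0.002],[0,0,0]],
])

```text
clock: 8.25
eef_pos: [0.5464, 0.1101, 0.1266]
tool_rot: [0.0, -0.0, 1.0, -0.0]
wrist_force: [0.1, 0.4, -2.9]
finger_gap: 0.0252
```

>>> play_rows([
  [15,[0,0,0.001],[0,0,0]],
  [15,[0,0,0.002],[0,0,0]],
])

```text
clock: 8.42
eef_pos: [0.5464, 0.1101, 0.1246]
tool_rot: [0.0, -0.0, 1.0, 0.0]
wrist_force: [-0.4, -0.2, -2.8]
finger_gap: 0.0255
```

>>> play_rows([
  [15,[0,0,0.001],[0,0,0]],
  [15,[0,0,0.0015],[0,0,0]],
])

```text
clock: 8.58
eef_pos: [0.5463, 0.1101, 0.123]
tool_rot: [-0.0, -0.0, 1.0, 0.0]
wrist_force: [-0.3, -0.2, -3.2]
finger_gap: 0.0254
```

Tip at about 0.041 m, still no contact.

>>> play_rows([
  [15,[0,0,0.0007],[0,0,0]],
  [15,[0,0,0.0014],[0,0,0]],
])

```text
clock: 8.75
eef_pos: [0.5464, 0.1101, 0.1218]
tool_rot: [0.0, -0.0, 1.0, 0.0]
wrist_force: [0.8, -0.9, -2.5]
finger_gap: 0.0254
```

>>> play_rows([
  [15,[0,0,0.0007],[0,0,0]],
  [15,[0,0,0.0014],[0,0,0]],
])

```text
clock: 8.92
eef_pos: [0.5464, 0.1101, 0.1204]
tool_rot: [0.0, -0.0, 1.0, 0.0]
wrist_force: [0.5, 0.5, -2.8]
finger_gap: 0.0255
```

>>> play_rows([
  [15,[0,0,0.0007],[0,0,0]],
  [15,[0,0,0.0014],[0,0,0]],
])

```text
clock: 9.08
eef_pos: [0.5464, 0.1101, 0.1189]
tool_rot: [0.0, -0.0, 1.0, -0.0]
wrist_force: [0.2, 0.1, -2.9]
finger_gap: 0.0254
```

>>> play_rows([
  [15,[0,0,0.0007],[0,0,0]],
  [15,[0,0,0.0014],[0,0,0]],
])

```text
clock: 9.25
eef_pos: [0.5463, 0.1101, 0.1175]
tool_rot: [0.0, -0.0, 1.0, -0.0]
wrist_force: [-1.0, 0.5, -2.5]
finger_gap: 0.0257
```

>>> play_rows([
  [15,[0,0,0.0007],[0,0,0]],
  [15,[0,0,0.0014],[0,0,0]],
])

```text
clock: 9.42
eef_pos: [0.5464, 0.1101, 0.1161]
tool_rot: [0.0, -0.0, 1.0, -0.0]
wrist_force: [-1.1, -0.1, -2.1]
finger_gap: 0.0257
```

>>> play_rows([
  [15,[0,0,0.0007],[0,0,0]],
  [15,[0,0,0.0014],[0,0,0]],
])

```text
clock: 9.58
eef_pos: [0.5466, 0.1101, 0.1152]
tool_rot: [0.0, -0.0, 1.0, 0.0]
wrist_force: [-0.8, 0.0, 3.8]
finger_gap: 0.0256
```

>>> play_rows([
  [15,[0,0,0.0005],[0,0,0]],
  [15,[0,0,0.001],[0,0,0]],
])

```text
clock: 9.75
eef_pos: [0.5468, 0.1101, 0.1145]
tool_rot: [0.001, -0.0, 1.0, 0.0]
wrist_force: [-1.8, -0.1, 4.6]
finger_gap: 0.0257
```

>>> play_rows([
  [15,[0,0,0.0005],[0,0,0]],
  [15,[0,0,0.001],[0,0,0]],
])

```text
clock: 9.92
eef_pos: [0.5468, 0.1101, 0.1135]
tool_rot: [0.001, -0.0, 1.0, 0.0]
wrist_force: [-1.8, -1.5, 6.5]
finger_gap: 0.0256
```

>>> play_rows([
  [15,[0,0,0.0005],[0,0,0]],
  [15,[0,0,0.001],[0,0,0]],
])

```text
clock: 10.08
eef_pos: [0.5469, 0.1101, 0.1127]
tool_rot: [0.001, -0.0, 1.0, 0.0]
wrist_force: [-2.6, 0.1, 8.4]
finger_gap: 0.0254
```

>>> play_rows([
  [15,[0,0,0.0004],[0,0,0]],
  [15,[0,0,0.0008],[0,0,0]],
])

```text
clock: 10.25
eef_pos: [0.5469, 0.1101, 0.1121]
tool_rot: [0.001, -0.0, 1.0, 0.0]
wrist_force: [-2.6, -0.7, 8.9]
finger_gap: 0.0253
```

>>> play_rows([
  [15,[0,0,0.0003],[0,0,0]],
  [15,[0,0,0.0006],[0,0,0]],
])

```text
clock: 10.42
eef_pos: [0.547, 0.1101, 0.1116]
tool_rot: [0.001, -0.0, 1.0, 0.0]
wrist_force: [-2.3, 0.5, 10.4]
finger_gap: 0.0256
```

>>> play_rows([
  [15,[0,0,0.0003],[0,0,0]],
  [15,[0,0,0.0006],[0,0,0]],
])

```text
clock: 10.58
eef_pos: [0.547, 0.1101, 0.1111]
tool_rot: [0.001, -0.0, 1.0, 0.0]
wrist_force: [-2.3, 0.2, 10.7]
finger_gap: 0.0253
```

>>> play_rows([
  [15,[0,0,0.0003],[0,0,0]],
  [15,[0,0,0.0006],[0,0,0]],
])

```text
clock: 10.75
eef_pos: [0.5468, 0.1101, 0.1098]
tool_rot: [0.001, -0.0, 1.0, 0.0]
wrist_force: [-0.6, -0.2, 3.9]
finger_gap: 0.0257
```

>>> play_rows([
  [15,[0,0,-0.0005],[0,0,0]],
])

```text
clock: 10.83
eef_pos: [0.5468, 0.1101, 0.11]
tool_rot: [0.001, -0.0, 1.0, 0.0]
wrist_force: [-0.0, 0.2, 1.2]
finger_gap: 0.0254
```

>>> play_rows([
  [15,[0,0,-0.004],[0,0,0]],
  [15,[0,0,-0.012],[0,0,0]],
  [15,[0,0,-0.022],[0,0,0]],
  [15,[0,0,-0.034],[0,0,0]],
  [15,[0,0,-0.046],[0,0,0]],
  [15,[0,0,-0.058],[0,0,0]],
  [15,[0,0,-0.066],[0,0,0]],
  [15,[0,0,-0.07],[0,0,0]],
])

```text
clock: 11.5
eef_pos: [0.5471, 0.1102, 0.1814]
tool_rot: [0.001, -0.0, 1.0, 0.0]
wrist_force: [0.0, -0.3, -3.4]
finger_gap: 0.0256
```

>>> play_rows([
  [15,[0,0,0],[0,0,0]],
  [15,[0,0,0],[0,0,0]],
])

```text
clock: 11.67
eef_pos: [0.5462, 0.1101, 0.1796]
tool_rot: [-0.0, -0.0, 1.0, 0.0]
wrist_force: [0.4, -0.0, -2.6]
finger_gap: 0.0251
```

```bash
python3 -c "
from h import *
o,M=st();print(o['ft_torque'])
snap('side','side5')
s=cv2.imread('pics/side5.png')
k=lambda im,u,v:cv2.resize(im[v:v+100,u:u+100],None,fx=6,fy=6,interpolation=cv2.INTER_CUBIC)
cv2.imwrite('pics/c5.png',k(s,225,140))
"
```

```text
t 11.67 p [0.5462 0.1101 0.1796] gap 0.0251 F [ 0.39 -0.04 -2.64] 
 [[-1.0, -0.0006, -0.0001], [-0.0006, 1.0, 0.0], [0.0001, 0.0, -1.0]] [ 0.066  0.379 -0.254  0.938  0.     0.066]
[ 0.01501864 -0.00955577 -0.02611474]
```

View pics/c5.png

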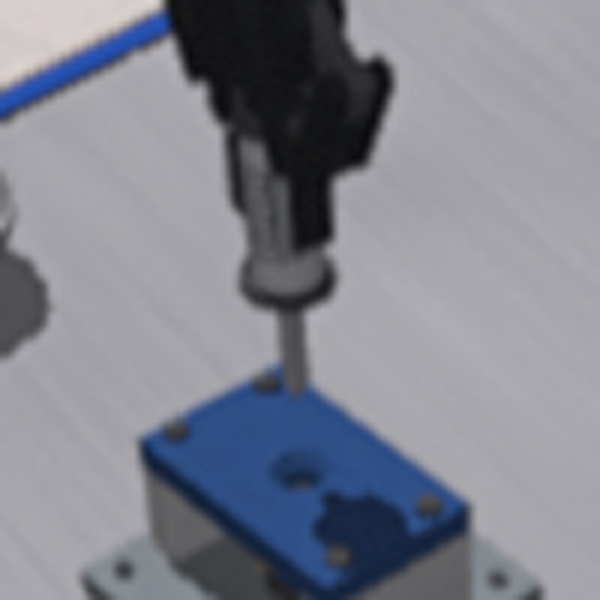

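>>> play_rows([
  [15,[0.002,-0.016,0],[0,0,0]],
  [15,[0.005,-0.045,0],[0,0,0]],
  [15,[0.009,-0.08,0],[0,0,0]],
  [15,[0.013,-0.118,0],[0,0,0]],
  [15,[0.017,-0.156,0],[0,0,0]],
  [15,[0.021,-0.194,0],[0,0,0]],
  [15,[0.025,-0.226,0],[0,0,0]],
  [15,[0.027,-0.2459,0],[0,0,0]],
])

```text
clock: 12.38
eef_pos: [0.5184, -0.1389, 0.1789]
tool_rot: [-0.001, 0.001, 1.0, -0.0]
wrist_force: [0.5, -0.0, -3.2]
finger_gap: 0.0257
```

>>> play_rows([
  [15,[0,0,0.005],[0,0,0]],
  [15,[0,0,0.008],[0,0,0]],
  [15,[0,0,0.01],[0,0,0]],
  [15,[0,0,0.01],[0,0,0]],
  [15,[0,0,0.01],[0,0,0]],
])

```text
clock: 12.8
eef_pos: [0.5193, -0.1345, 0.1693]
tool_rot: [-0.0, -0.001, 1.0, 0.0]
wrist_force: [0.8, -0.1, -3.7]
finger_gap: 0.025
```

```bash
python3 -c "
from h import *
o,M=st();print(o['ft_torque'])
snap('side','side6')
s=cv2.imread('pics/side6.png')
k=lambda im,u,v:cv2.resize(im[v:v+100,u:u+100],None,fx=6,fy=6,interpolation=cv2.INTER_CUBIC)
cv2.imwrite('pics/c6.png',k(s,275,210))
"
```

```text
t 12.8 p [ 0.5193 -0.1345  0.1693] gap 0.025 F [ 0.83 -0.12 -3.68] 
 [[-1.0, -0.0025, -0.001], [-0.0025, 1.0, 0.0006], [0.001, 0.0006, -1.0]] [-0.391  0.352 -0.323  0.897  0.    -0.394]
[-0.01406167  0.0149666  -0.04630448]
```

View pics/c6.png

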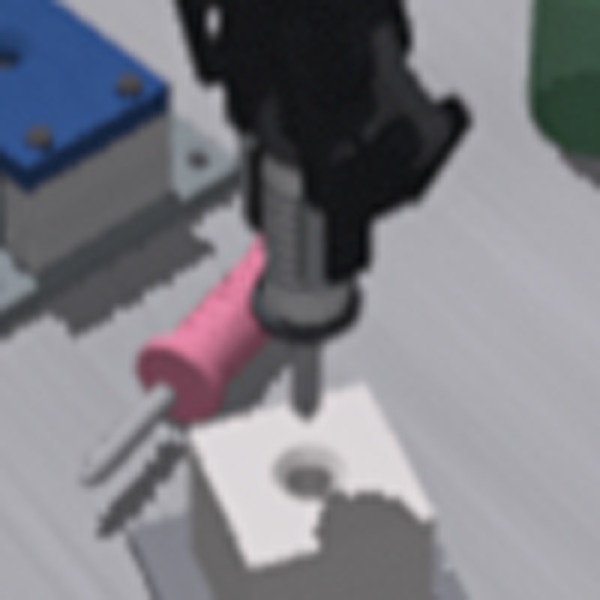

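```bash
python3 -c "
from h import *
k=lambda x,y:(275+(x+.5)/6-.5,210+(y+.5)/6-.5)
print('tip',onz('side',*k(307,417),.0934),'hole',onz('side',*k(308,472),.068))
st()
"
```

```text
tip [ 0.52075671 -0.13585168  0.0934    ] hole [ 0.5205158  -0.13683193  0.068     ]
t 12.85 p [ 0.5195 -0.1347  0.1695] gap 0.0252 F [-0.52  1.   -2.36] 
 [[-1.0, -0.0024, -0.0004], [-0.0024, 1.0, 0.0003], [0.0004, 0.0003, -1.0]] [-0.391  0.352 -0.322  0.897  0.    -0.394]
```

>>> play_rows([
  [15,[0,-0.001,0.008],[0,0,0]],
  [15,[0,-0.001,0.016],[0,0,0]],
  [15,[0,-0.001,0.024],[0,0,0]],
  [15,[0,-0.001,0.032],[0,0,0]],
  [15,[0,-0.001,0.04],[0,0,0]],
  [15,[0,-0.001,0.045],[0,0,0]],
  [15,[0,-0.001,0.045],[0,0,0]],
])

```text
clock: 13.43
eef_pos: [0.5184, -0.1365, 0.123]
tool_rot: [-0.001, -0.0, 1.0, 0.001]
wrist_force: [-0.2, 0.6, -2.1]
finger_gap: 0.0255
```

>>> play_rows([
  [15,[0,0,0.006],[0,0,0]],
  [15,[0,0,0.012],[0,0,0]],
  [15,[0,0,0.018],[0,0,0]],
  [15,[0,0,0.024],[0,0,0]],
  [15,[0,0,0.027],[0,0,0]],
  [15,[0,0,0.027],[0,0,0]],
])

```text
clock: 13.93
eef_pos: [0.5189, -0.1366, 0.0967]
tool_rot: [-0.001, -0.0, 1.0, 0.0]
wrist_force: [0.0, -0.4, -2.2]
finger_gap: 0.0256
```

>>> play_rows([
  [15,[0,0,0.001],[0,0,0]],
  [15,[0,0,0.002],[0,0,0]],
  [15,[0,0,0.003],[0,0,0]],
])

```text
clock: 14.18
eef_pos: [0.5198, -0.1369, 0.0949]
tool_rot: [0.0, -0.0, 1.0, -0.0]
wrist_force: [-0.5, 0.1, -2.4]
finger_gap: 0.0255
```

>>> play_rows([
  [15,[0,0,0.0007],[0,0,0]],
  [15,[0,0,0.0014],[0,0,0]],
])

```text
clock: 14.35
eef_pos: [0.5196, -0.1369, 0.0934]
tool_rot: [0.0, -0.0, 1.0, -0.0]
wrist_force: [-0.6, 1.0, -2.7]
finger_gap: 0.0253
```

>>> play_rows([
  [15,[0,0,0.0006],[0,0,0]],
  [15,[0,0,0.0012],[0,0,0]],
])

```text
clock: 14.52
eef_pos: [0.5197, -0.1369, 0.093]
tool_rot: [0.0, -0.0, 1.0, -0.0]
wrist_force: [-3.6, 1.4, 11.1]
finger_gap: 0.0258
```

>>> play_rows([
  [15,[0,0,0.0005],[0,0,0]],
  [15,[0,0,0.0005],[0,0,0]],
])

```text
clock: 14.68
eef_pos: [0.5197, -0.1369, 0.093]
tool_rot: [0.0, -0.0, 1.0, -0.0]
wrist_force: [-3.7, 2.2, 8.9]
finger_gap: 0.0252
```

>>> play_rows([
  [15,[0,0,-0.0005],[0,0,0]],
  [25,[0,0,-0.0005],[0,0,0]],
  [32,[0,0,-0.0005],[0,0,0]],
  [40,[0,0,-0.0005],[0,0,0]],
  [60,[0,0,-0.0005],[0,0,0]],
  [80,[0,0,-0.0005],[0,0,0]],
  [80,[0,0,-0.0005],[0,0,0]],
  [80,[0,0,-0.0005],[0,0,0]],
], squeeze=20)

```text
clock: 15.35
eef_pos: [0.5195, -0.1369, 0.092]
tool_rot: [-0.0, -0.0, 1.0, -0.0]
wrist_force: [-0.2, 0.6, 0.1]
finger_gap: 0.0685
```

>>> play_rows([
  [80,[0,0,-0.005],[0,0,0]],
  [80,[0,0,-0.015],[0,0,0]],
  [80,[0,0,-0.03],[0,0,0]],
  [80,[0,0,-0.05],[0,0,0]],
  [80,[0,0,-0.075],[0,0,0]],
  [80,[0,0,-0.1],[0,0,0]],
  [80,[0,0,-0.125],[0,0,0]],
  [80,[0,0,-0.13],[0,0,0]],
])

```text
clock: 16.02
eef_pos: [0.5217, -0.1377, 0.2274]
tool_rot: [0.003, -0.0, 1.0, -0.001]
wrist_force: [0.4, -0.5, 0.4]
finger_gap: 0.068
```

>>> play_rows([
  [80,[0.02,0.01,0],[0,0,0]],
  [80,[0.05,0.02,0],[0,0,0]],
  [80,[0.08,0.03,0],[0,0,0]],
  [80,[0.11,0.03,0],[0,0,0]],
  [80,[0.13,0.03,0],[0,0,0]],
  [80,[0.13,0.03,0],[0,0,0]],
  [80,[0.13,0.03,0],[0,0,0]],
])

```text
clock: 16.6
eef_pos: [0.389, -0.1069, 0.2226]
tool_rot: [0.001, 0.0, 1.0, -0.0]
wrist_force: [1.2, 0.4, 0.5]
finger_gap: 0.0686
```

```bash
python3 -c "
from h import *
o,M=st()
for n in ('side','top'): snap(n,n+'7')
s=cv2.imread('pics/side7.png');t=cv2.imread('pics/top7.png')
k=lambda im,u,v:cv2.resize(im[v:v+80,u:u+80],None,fx=5,fy=5,interpolation=cv2.INTER_CUBIC)
cv2.imwrite('pics/c7.png',np.hstack([k(s,290,240),k(t,330,245)]))
cv2.imwrite('pics/f7.png',cv2.resize(np.hstack([s,t]),(800,300)))
"
```

```text
t 16.6 p [ 0.389  -0.1069  0.2226] gap 0.0686 F [1.18 0.37 0.5 ] 
 [[-1.0, 0.0002, 0.0011], [0.0002, 1.0, -0.0004], [-0.0011, -0.0004, -1.0]] [-0.452  0.059 -0.553  0.957  0.    -0.452]
```

View pics/c7.png

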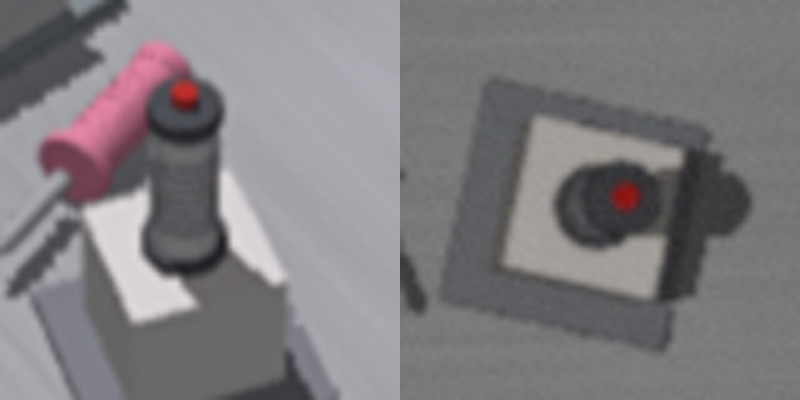

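View pics/f7.png

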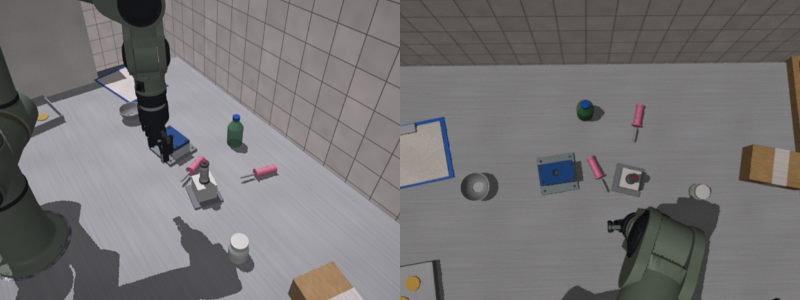

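The crop shows the red pin out (side crop (184,95), top crop (626,197)). The marker is upright in the stand with its collar on the block, and the arm is clear. The jar, bowl and bottle look to be where they started. I'm handing the job in.

```bash
python3 -c "
from h import *
print(ctrl.finish_job())"
```

```text
the job is handed in; nothing more can be done
None
```

The marker is fired and back in its stand, and I handed the job in at about 16.7 s. The job gave no verdict.

**Pressing:** I put the nose down the guide hole and felt the tag with the tip at about 0.033 m. I then pressed in small steps until the snap. The highest push was about 13.5 N, taken from wrist readings between steps and corrected for the marker's weight. After the snap the force fell, and I backed off at once.

**Putting back:** The collar met the stand with the gripper at 0.093 m, the same height as at pick-up. I then let go and moved the arm clear.

**Last checks:** The final pictures show the red pin out and the marker upright in the stand. The jar, bowl and bottle looked unmoved, but I compared them only by eye.

**What disagreed:**
- The two cameras differ by about 4 mm in position. I relied on relative distances and on seeing the tip against each hole.
- Both pink look-alikes fell over within the first 2 s. The gripper fingertips passed over the nearer one about 0.1 m above its top and never came close to the other, and no clear wrist force showed. I did not touch either of them afterwards.

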